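# Bring the gem tray in to the fence at the nail desk

### The job

Stand the polish bottle upright in the empty near-middle compartment of the gem tray. Then hook your fingertips behind the tray's far lip and drag it towards you along the desk until its near rim lies square and snug against the buffer bar on the low fence. The bar is screwed out differently each time, so feel for it; keep the tray pressed there for about a second (near 8 N on the bar, gently: the thin fence cracks under a hard pull), and let go. Do not lift or tip the tray, tip the bottle over, or disturb the jar, the dish or the gel tube standing by.

Things in the scene. Friction and masses are not known exactly. Their poses are not given: they have to be found in the camera images.
- tray: Loose open white plastic gem tray, 130 (x) x 180 (y) x 38 mm high over its rim, 0.26 to 0.48 kg. Origin under its centre, at desk level; x points to the far lip (away from the robot). Two rows of three compartments, 55 x 53 mm; walls and floor 3 mm thick, dividers 33 mm high. Beads glued in four; a loose pot in the far-left one; the near-middle one is empty. Sliding friction unknown, 1.5 to 5 N.
- tray_lip (a point): Middle of the tray's far lip, on its outer (far) face, 34.5 mm above the desk; axes as the tray's. The rim is a flange 5 mm out from the walls, 31 to 38 mm up. Behind it the desk is clear for 80 mm. One narrow fingertip lets the tray swing round; two tips some 50 mm apart keep it straight.
- tray_front (a point): Middle of the tray's near rim, on its outer (near) face, 34.5 mm above the desk; axes as the tray's. Pulled on against the buffer bar the tray squares itself up, taking a few newtons before the whole rim touches.
- tray_well (a point): Centre of the floor of the empty near-middle compartment (29 mm nearer than the tray's centre, 3 mm above the desk); axes as the tray's.
- fence: Fixed grey plastic strip, 250 (y) x 8 x 45 mm high. Origin at desk level, mid-length, on its far face; x points away from the robot, square to that face. On it, parallel, a black 220 mm buffer bar, 25 to 44 mm up; its far face, which the tray meets, is 8 to 24 mm out (unmeasured, differs each time) and yields under 1 mm. Snug: 5 to 12 N beyond the tray's sliding friction; it cracks above 17 N.
- bottle: Loose nail-polish bottle with a tall cap, 75 mm tall, 60 g: white round body 32 mm across up to 30 mm; black cap from 36.5 to 75 mm, 20 mm across below, 17 mm at the top. Origin under its centre, z up. It stands to the left or right of the tray. Held by the cap about 60 mm up, the fingertips stay above the tray's walls.
- jar: Loose squat glass jar with a white lid, 42 mm across, 38 mm tall; leave it where it is. Origin under its centre.
- dish: Loose open glass dish, 54 mm across, 32 mm tall; leave it where it is. Origin under its centre.
- pot: Small loose pot with a black lid, 32 mm across, 26 mm tall, standing in the tray's far-left compartment; it rides along with the tray. Origin under its centre.
- tube: Loose black gel tube lying on the desk, 110 by 34 by 18 mm; leave it where it is.
Things that resemble listed ones, but are neither listed nor needed, are in the scene too. Of the things that look like the bottle, take the one that is nearest to the robot's base at the start.

How it is judged:
On the way, in this order (a step that is already met when the one before it is completed fails the run):
1. the bottle stands upright and released in the empty compartment, before the tray is home (x of bottle in the frame of tray_well between -0.014 and 0.014 m and y of bottle in the frame of tray_well between -0.016 and 0.016 m and z of bottle in the frame of tray_well below 0.006 m and angle between bottle's own z axis and vertical below 0.12 rad and contact force between the fingers and bottle below 0.1 N and x of tray_front in the frame of fence above 0.05 m), for 0.2 s.
2. the tray, pulled from behind its far lip, is pressed square against the buffer bar with at least 4 N (angle between the x axis of tray and the x axis of fence, either way round below 0.035 rad and contact force between tray and fence above 4 N and contact force between the fingers and tray above 3 N and x of the grasp point in the frame of tray above 0.06 m), for 0.4 s.
At the end, for the whole second after the job is handed in: Tray flat, at rest and released, middle of its near rim within 28 mm of the fence strip (at the buffer bar), square to it within 0.035 rad, within 50 mm of its middle sideways; bottle upright (0.12 rad) on the floor of the near-middle compartment, within 14 mm (x) and 16 mm (y) of its centre (x of bottle in the frame of tray_well between -0.014 and 0.014 m and y of bottle in the frame of tray_well between -0.016 and 0.016 m and z of bottle in the frame of tray_well below 0.006 m and angle between bottle's own z axis and vertical below 0.12 rad and angle between the x axis of tray and the x axis of fence, either way round below 0.035 rad and x of tray_front in the frame of fence below 0.028 m and y of tray in the frame of fence between -0.05 and 0.05 m and angle between tray's own z axis and vertical below 0.03 rad and height (world z) of tray below 0.004 m and linear speed of tray below 0.01 m/s and linear speed of bottle below 0.02 m/s); the robot touches nothing.
It fails at once if the fence with its buffer bar is loaded beyond 17 N by the tray, or pressed hard by the robot (contact force between any of tray, the arm, the fingers and fence above 17 N).
It fails at once if the tray is lifted or tipped (height (world z) of tray above 0.015 m or angle between tray's own z axis and vertical above 0.15 rad).
It fails at once if the bottle is tipped over (angle between bottle's own z axis and vertical above 0.6 rad).
It fails at once if the pot in the tray is tipped or leaves it (angle between pot's own z axis and vertical above 0.6 rad or horizontal distance between pot and tray above 0.1 m).
It fails at once if another thing on the desk is disturbed (distance of any of jar, dish, tube from where it was at the start of the episode above 0.03 m).
It also fails if it takes over 72 s, if anything falls off the work surface, if the arm or the gripper's body presses on something with over 40 N, if the wrist force passes 120 N, or if a joint passes its speed limit or range.

### The arm

A 6-joint arm with a two-finger parallel gripper is mounted at the origin on the work surface. World frame = base frame: x ahead of the robot, y to its left, z up, the work surface at z = 0. Lengths are in m, angles in rad, forces in N, time in s.
With the tool pointing down it reaches from about 0.4 to 0.925 m from the base axis. Payload 12.5 kg.
Tool frame: the origin (TCP) lies where the fingers leave the gripper's body, on its centre line; the fingertips stand 78 mm ahead of it and the grasp point (between the pads) lies 59 mm ahead of it (ctrl.pinch_z is the distance from the TCP to the grasp point, in m); y points along the fingers, z is the direction in which the jaws open and shut, and the axes are right-handed (so a half turn about y gives the same grasp; the last joint's range is limited). The gripper opens to 95 mm and grips with 3 to 60 N. Pads are 20 mm wide; open, the fingers measure 119 mm over their backs; the gripper's body (75 mm by 180 mm) begins 59 mm behind the grasp point.
Start: joints at [-0.106, 0.491, 1.559, -0, 1.092, -0.106], TCP at [0.625, 0, 0.292] pointing down, gripper open.
Joint ranges: [-3.1, 3.1], [-0.84, 2.19], [0.05, 2.79], [-1.13, 4.28], [0.06, 2.93], [-2.69, 2.69]. Speed limits (rad/s): [2.22, 2.22, 2.79, 3.14, 3.14, 3.14].

### API

Orientations are given as a unit quaternion [w, x, y, z].
In Python, from plant import ctrl gives the robot as it stands.
- The arm moves only by the tool step_arm, never from a script. Its argument "commands" is one flat list of numbers, 6 for each row, row after row: the shift along the tool's x, y, z each as a share of 15 cm, from -1 to 1, then the turn, a rotation vector about the tool's x, y, z each as a share of 45 degrees, from -1 to 1. A call has exactly 8 rows; each row is the pose to reach, as a shift and turn from the pose commanded when the call began, along the tool's axes at that moment; what a row does not reach only later rows make up. A row lasts 1/10 s, in which the tool goes at most 50 mm and 8.59 degrees, less where a joint would pass 70% of its speed; a pose out of reach is approached as far as the arm can. A call with a number of a shift or a turn outside -1 to 1 is refused whole. A call with a gripper value outside its range is refused whole. "jaw" is the closure, from 0 (fully open) to 1 (shut), set as the call begins (left out, the last holds). The fingers move at their own pace and stop on an object; "squeeze" is the grip in N (left out, the last holds). Time passes only in rows, so rows that repeat a pose let the fingers close, or fill a call up. It gives the time, the measured TCP pose, the force and the opening at its end, in the units of the state.
- ctrl.get_obs(): the state, without advancing time (a new reading comes with each control period).
- ctrl.snapshot(name): name is "scene" or "side" or "wrist"; returns a dict with "img" (384x512x3 uint8, red, green, blue), "fov_y" (degrees; the focal length in pixels is half the picture's height over the tangent of half this angle, whatever the lens; pixels are square), "cx", "cy" (the principal point, pixels), "extrinsics" (4x4, takes a point from world to camera coordinates); the wrist camera has in their place "mount" (4x4, takes a point from camera to tool coordinates, whose origin is the TCP and whose axes are the tool frame's). Camera axes: x right, y down, z forward; pixel columns grow to the right and rows downward; lengths in m; the calibration is good to about 2 mm. A picture is of the moment at which its call begins: read the wrist's pose just before it. There is no depth.
- ctrl.hand_in(): hands the job in, once; it reports no verdict.
Trained networks look in the newest picture that a camera, given by its name, has taken for a name from the list of things; names that differ only in an ending like _2 or _b are one class to them, and where a whole thing is asked for, a point or a joint stands for the part that bears it (a point fixed in the world has none). Each returns a list of dicts, best first, with "score" (0 to 1); they miss things now and then, are a little off and sometimes report something else, mostly with a low value. They report only what shows in the picture. A call takes as long as a camera call. They do not tell look-alikes from the thing itself.
- ctrl.silhouettes(camera, query): "pixels" (384x512 bool, what is visible of it) and "box" ([centre column, centre row, width, height] in pixels, round what is visible of it).
- ctrl.mark_of(camera, query): "centre" ([column, row] in pixels: a listed point, or the origin of a listed thing).
The state is a dict: "time": time; "q": joint angles; "qvel": joint speeds; "joint_efforts": joint torques, N m; "tcp_pos": TCP position; "tcp_rot": TCP orientation; "ft_force": force on the tool from outside, world axes, zero at the start; "moment": the same for the moment, N m; "grip_width": opening from 0.0 (shut) to 1.0 (fully open).
Only numpy, scipy, OpenCV 4.12 (cv2) and the standard library are available. Lean on these libraries where they do the work, as an engineer would, in place of code of your own. Each camera call takes 0.05 s, during which the arm holds its last target. There are 200 camera calls.

## Working session

There is one attempt and no reset: what is moved stays moved. The work goes in short steps, Python scripts to look and compute and a tool call to move; the robot and the scene stay as the last step left them, time stands still between calls to the robot, and variables do not carry over. Pictures are saved under pics/ and viewed, about 8 in all and at most 12, crops included, and the job is handed in when it is done.

Besides the shell and the picture viewer there is one more tool, called as name(argument=value, ...), one argument or row to a line, values as JSON. step_arm: Moves the arm, as the interface text tells. Shift numbers are shares of 15 cm and turn numbers shares of 45 degrees, none past 1 either way. Its arguments: {"type":"object","properties":{"commands":{"type":"array","items":{"type":"number","minimum":-1,"maximum":1}},"jaw":{"type":"number"},"squeeze":{"type":"number"}},"required":["commands"]}

```bash
ls; mkdir -p pics; cat > h.py <<'E'
import numpy as np, cv2
from plant import ctrl
from scipy.spatial.transform import Rotation as R
def rot(q): return R.from_quat([q[1],q[2],q[3],q[0]]).as_matrix()
def cam(name):
    o=ctrl.get_obs(); s=ctrl.snapshot(name)
    f=s["img"].shape[0]/2/np.tan(np.radians(s["fov_y"])/2)
    if "extrinsics" in s: T=np.linalg.inv(np.array(s["extrinsics"]))
    else:
        W=np.eye(4); W[:3,:3]=rot(o["tcp_rot"]); W[:3,3]=o["tcp_pos"]; T=W@np.array(s["mount"])
    return s,f,T
def at(c,uv,z):
    s,f,T=c; d=T[:3,:3]@np.array([(uv[0]-s["cx"])/f,(uv[1]-s["cy"])/f,1]); 
    return T[:3,3]+d*(z-T[2,3])/d[2]
def proj(c,p):
    s,f,T=c; q=np.linalg.inv(T)@np.r_[p,1]; return q[:2]/q[2]*f+[s["cx"],s["cy"]]
def save(c,n,crop=None,k=1):
    im=c[0]["img"][...,::-1]
    if crop: im=im[crop[1]:crop[3],crop[0]:crop[2]]
    cv2.imwrite(f"pics/{n}.png",cv2.resize(im,None,fx=k,fy=k,interpolation=2))
E
python3 - <<'E'
from h import *
np.set_printoptions(precision=3,suppress=True)
o=ctrl.get_obs(); print(o["time"],o["tcp_pos"],rot(o["tcp_rot"]),o["ft_force"])
Z={"tray":0,"tray_lip":.0345,"tray_front":.0345,"tray_well":.003,"fence":0,"bottle":0,"jar":0,"dish":0,"pot":.003,"tube":.0}
ims=[]
for n in ["scene","side","wrist"]:
    c=cam(n); print(n,c[2][:3,3]); ims.append(c[0]["img"])
    for q,z in Z.items():
        for d in ctrl.mark_of(n,q)[:4]:
            if d["score"]>.25: print(" ",q,np.round(d["score"],2),np.array(d["centre"]),at(c,d["centre"],z))
a=np.hstack(ims[:2]); cv2.imwrite("pics/a.png",cv2.resize(a[...,::-1],(800,300)))
save(cam("scene"),"scene",k=1.5)
cv2.imwrite("pics/wrist.png",ims[2][...,::-1])
E
```

```text
pics
0.0 [0.625 0.    0.292] [[-0.    -0.001  1.   ]
 [-1.     0.    -0.   ]
 [-0.    -1.    -0.001]] [-0.513  0.117  0.22 ]
scene [ 1.229 -0.378  0.892]
  tray 0.82 [266.2 225.2] [ 0.557 -0.014  0.   ]
  tray_lip 0.68 [275.6 239.7] [ 0.631 -0.028  0.034]
  tray_front 0.59 [258.4 195.8] [ 0.49  -0.004  0.034]
  tray_well 0.69 [265.4 220.8] [ 0.546 -0.011  0.003]
  fence 0.62 [238.3 179.5] [ 0.384 -0.011  0.   ]
  bottle 0.76 [117.9 263.8] [ 0.519 -0.365  0.   ]
  bottle 0.65 [137.  237.2] [ 0.462 -0.306  0.   ]
  bottle 0.51 [392.  194.5] [0.601 0.326 0.   ]
  jar 0.68 [361.  171.9] [ 0.496  0.302 -0.   ]
  dish 0.57 [149.8 283.3] [ 0.599 -0.316  0.   ]
  pot 0.68 [292.2 229.9] [0.599 0.034 0.003]
  tube 0.61 [389.6 194.8] [0.599 0.32  0.   ]
side [-0.03  -0.604  1.017]
  tray 0.73 [267.5 192.6] [ 0.56  -0.018  0.   ]
  tray_lip 0.6 [288.9 173.8] [ 0.63  -0.029  0.035]
  tray_lip 0.52 [316.4 283. ] [ 0.439 -0.31   0.034]
  tray_front 0.63 [249.6 194.3] [ 0.501 -0.01   0.034]
  tray_well 0.95 [258.  197.4] [ 0.528 -0.015  0.003]
  fence 0.79 [214.4 226.1] [ 0.38  -0.007  0.   ]
  bottle 0.6 [318.9 279.2] [ 0.467 -0.297  0.   ]
  bottle 0.5 [355.3 289.2] [ 0.512 -0.373  0.   ]
  bottle 0.38 [287.3 175.8] [ 0.645 -0.011  0.   ]
  jar 0.45 [178.6 144.2] [0.491 0.298 0.   ]
  dish 0.8 [359.4 252.7] [ 0.598 -0.314  0.   ]
  pot 0.62 [268.6 178.8] [0.596 0.015 0.003]
  pot 0.62 [173.9 144.9] [0.478 0.303 0.003]
  pot 0.31 [255.5 196.3] [ 0.525 -0.007  0.003]
  tube 0.81 [205.  126.5] [0.599 0.306 0.   ]
wrist [0.625 0.082 0.384]
  tray 0.83 [198.4 174.8] [ 0.563 -0.021  0.   ]
  tray 0.7 [ 40.1 158.6] [ 0.385 -0.002  0.   ]
  tray_front 0.77 [131.8 171.7] [ 0.5   -0.008  0.035]
  tray_well 0.84 [173.  174.3] [ 0.535 -0.02   0.003]
  fence 0.97 [ 38.1 158.6] [ 0.383 -0.002  0.   ]
  bottle 0.55 [127.7 176.9] [ 0.482 -0.023  0.   ]
  pot 0.86 [229.7 130.1] [0.6   0.03  0.003]
```

View pics/scene.png

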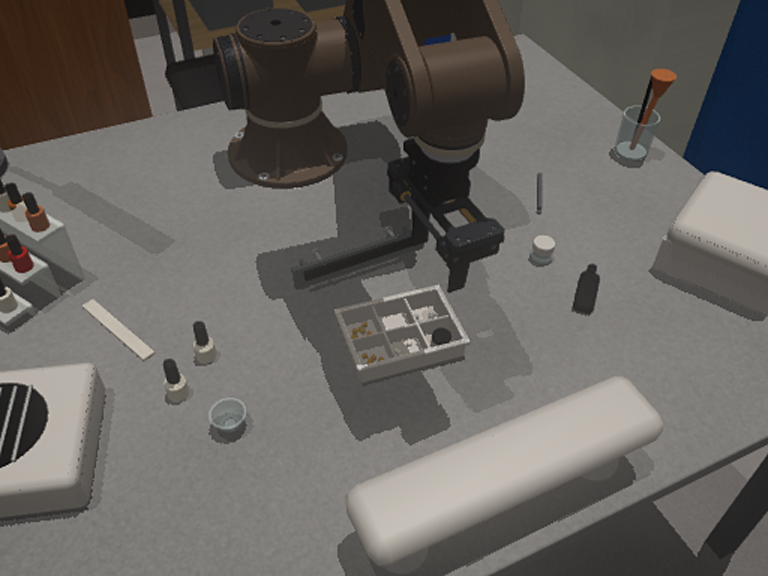

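View pics/wrist.png

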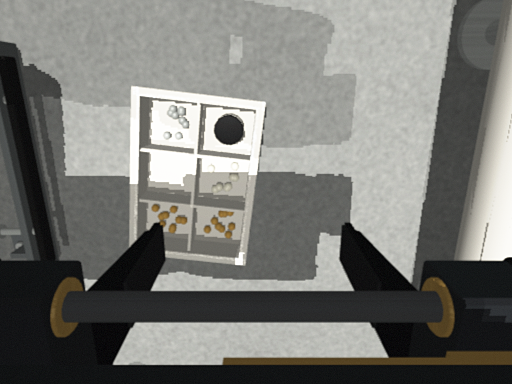

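Bottle look-alikes: scene (137,237), at about (0.46,-0.30), 0.55 m from the base; scene (118,264), at about (0.52,-0.37), 0.63 m; and the coloured rack bottles at far left. I'll confirm with a crop and fit the tray and fence yaw.

```bash
python3 - <<'E'
from h import *
np.set_printoptions(precision=4,suppress=True)
c=cam("scene"); save(c,"crop",(0,110,200,300),3)
for p in [(5,130),(15,135),(25,140),(2,165),(14,167),(3,195)]: 
    w=at(c,p,.06); print(w,np.hypot(*w[:2]))
for n in ["scene","side","wrist"]:
    c=c if n=="scene" else cam(n)
    for q,z in [("tray",.038),("fence",.045)]:
        for d in ctrl.silhouettes(n,q)[:2]:
            m=d["pixels"].astype(np.uint8)
            cs,_=cv2.findContours(m,0,1); k=max(cs,key=cv2.contourArea)
            h=cv2.convexHull(k)[:,0]
            P=np.array([at(c,u,z)[:2] for u in h],np.float32)
            r=cv2.minAreaRect(P*1000); ap=cv2.approxPolyDP(h.reshape(-1,1,2),4,True)[:,0]
            print(n,q,round(d["score"],2),np.array(r[0]),np.array(r[1]),r[2]); 
            for u in ap: print("    ",u,at(c,u,z)[:2])
    for d in ctrl.silhouettes(n,"bottle")[:4]:
        print(n,"bottle",round(d["score"],2),d["box"])
E
```

```text
[ 0.0018 -0.5289  0.06  ] 0.5289473001790594
[ 0.0352 -0.5073  0.06  ] 0.5084998158385023
[ 0.0679 -0.4861  0.06  ] 0.4907918746665516
[ 0.146  -0.5508  0.06  ] 0.5697677224305908
[ 0.1661 -0.5247  0.06  ] 0.5503681352532019
[ 0.2571 -0.5595  0.06  ] 0.6157484474194781
scene tray 0.78 [572.1893 -18.4125] [184.5058 152.9528] 82.9896469116211
     [292 190] [0.5102 0.0791]
     [312 225] [0.63   0.0666]
     [308 235] [0.6521 0.0432]
     [241 253] [ 0.6341 -0.1157]
     [223 207] [ 0.4911 -0.0981]
scene fence 0.8 [386.7245 -22.3517] [ 74.1018 232.8085] 1.0052661895751953
     [274 156] [0.3851 0.0927]
     [273 167] [0.4221 0.0708]
     [196 190] [ 0.4173 -0.1382]
     [195 180] [ 0.3833 -0.1281]
     [210 167] [ 0.3544 -0.0763]
     [257 151] [0.3482 0.0606]
scene fence 0.7 [578.0853 -21.9621] [183.3085 152.6949] 83.40066528320312
     [292 190] [0.5161 0.0754]
     [311 223] [0.6287 0.0639]
     [308 235] [0.6568 0.0398]
     [241 253] [ 0.639  -0.1178]
     [224 207] [ 0.4982 -0.0983]
scene bottle 0.78 [116.5, 252.8, 19.1, 33.1]
side tray 0.63 [551.4333 -28.5149] [193.8432 141.6906
[... 499 characters left out ...]
 [0.6227 0.0555]
     [306 194] [ 0.6062 -0.1157]
     [301 205] [ 0.5701 -0.1324]
     [271 223] [ 0.4731 -0.1217]
     [230 175] [0.5011 0.0694]
side bottle 0.85 [357.3, 282.6, 16.2, 21.7]
side bottle 0.56 [320.0, 276.6, 15.7, 24.4]
wrist tray 0.8 [562.1807 -19.269 ] [181.6942 130.8729] 83.33282470703125
     [132  86] [0.5098 0.0773]
     [264 102] [0.6364 0.0624]
     [243 265] [ 0.6147 -0.1155]
     [167 258] [ 0.5301 -0.1068]
     [129 245] [ 0.4894 -0.0908]
wrist fence 0.91 [384.4072   5.1382] [221.1084  57.6129] 89.59149169921875
     [ 0 42] [0.3964 0.1156]
     [15 47] [0.4092 0.1114]
     [ 55 260] [ 0.4093 -0.1054]
     [ 12 257] [ 0.363  -0.1017]
     [  0 237] [ 0.355  -0.0778]
```

View pics/crop.png

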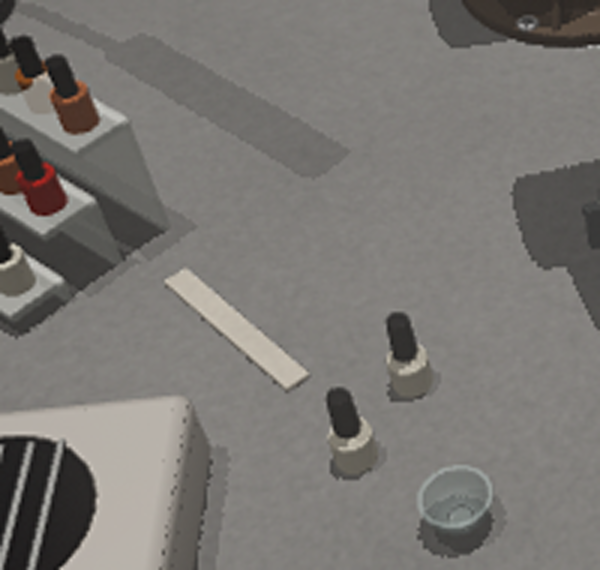

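The crop shows two matching bottles on the desk, near (137,237) and (118,264) in the scene image, plus coloured ones in the rack. The bottle at (0.465,-0.30), 0.55 m away, is the closer of the two standing by the tray, so I take that one. I'm moving above it.

step_arm(
  commands=[0.3,0,-0.16,0,0,0,0.6,0,-0.3,0,0,0,0.9,0,-0.45,0,0,0,1,0,-0.53,0,0,0,1,0,-0.53,0,0,0,1,0,-0.53,0,0,0,1,0,-0.53,0,0,0,1,0,-0.53,0,0,0],
  jaw=0.3,
  squeeze=8,
)

```text
time: 3.1
tcp_pos: [0.546, -0.149, 0.2922]
tcp_rot: [0.5, -0.5, 0.5, -0.5]
ft_force: [0.8, -0.2, 0.8]
grip_width: 0.702
```

step_arm(
  commands=[0.3,0,-0.16,0,0,0,0.6,0,-0.3,0,0,0,0.9,0,-0.45,0,0,0,1,0,-0.53,0,0,0,1,0.2,-0.53,0,0,0,1,0.2,-0.53,0,0,0,1,0.2,-0.53,0,0,0,1,0.2,-0.53,0,0,0],
)

```text
time: 3.9
tcp_pos: [0.4668, -0.2995, 0.2632]
tcp_rot: [0.5, -0.5, 0.499, -0.5]
ft_force: [0.5, 0.5, 0.1]
grip_width: 0.699
```

```bash
cat > b.py <<'E'
from h import *
np.set_printoptions(precision=4,suppress=True)
o=ctrl.get_obs(); print(o["time"],o["tcp_pos"],o["ft_force"],o["grip_width"])
c=cam("wrist"); save(c,"w2",k=1.3)
for d in ctrl.mark_of("wrist","bottle")[:4]: print(round(d["score"],2),np.array(d["centre"]),at(c,d["centre"],0))
for d in ctrl.silhouettes("wrist","bottle")[:3]:
    print(round(d["score"],2),d["box"])
    m=d["pixels"]; g=c[0]["img"].max(2); 
    for nm,mm,z in [("cap",m&(g<70),.06),("body",m&(g>100),.025)]:
        v,u=np.nonzero(mm); 
        if len(u): print(nm,len(u),at(c,(u.mean(),v.mean()),z))
E
python3 b.py
```

```text
3.9 [ 0.4668 -0.2995  0.2632] [0.5274 0.471  0.0927] 0.699062942395129
0.92 [299.7 223.3] [ 0.5197 -0.3683  0.    ]
0.6 [248.7 167.2] [ 0.4633 -0.3045  0.    ]
0.74 [248.7, 178.7, 31.0, 46.5]
cap 499 [ 0.4632 -0.3063  0.06  ]
body 552 [ 0.4626 -0.3015  0.025 ]
0.71 [299.6, 235.8, 29.1, 54.0]
cap 552 [ 0.5147 -0.3627  0.06  ]
body 651 [ 0.5125 -0.3574  0.025 ]
```

View pics/w2.png

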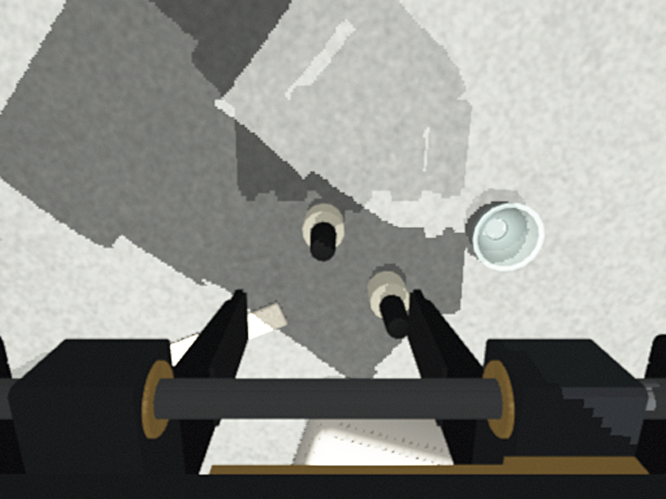

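The picture shows the target bottle at (248,175), its look-alike at (300,228) and the dish at (390,180), with clear room for both fingers. Descending now.

step_arm(
  commands=[0.033,0.2,-0.02,0,0,0,0.033,0.4,-0.02,0,0,0,0.033,0.6,-0.02,0,0,0,0.033,0.78,-0.02,0,0,0,0.033,0.9,-0.02,0,0,0,0.033,0.945,-0.02,0,0,0,0.033,0.945,-0.02,0,0,0,0.033,0.945,-0.02,0,0,0],
)

```text
time: 4.85
tcp_pos: [0.4634, -0.3051, 0.1214]
tcp_rot: [-0.5, 0.5, -0.499, 0.5]
ft_force: [-0.0, -0.0, 0.3]
grip_width: 0.702
```

step_arm(
  commands=[0,0,0,0,0,0,0,0,0,0,0,0,0,0,0,0,0,0,0,0,0,0,0,0,0,0,0,0,0,0,0,0,0,0,0,0,0,0,0,0,0,0,0,0,0,0,0,0],
  jaw=1,
  squeeze=10,
)

```text
time: 5.65
tcp_pos: [0.4631, -0.305, 0.1205]
tcp_rot: [-0.5, 0.5, -0.5, 0.5]
ft_force: [0.5, 0.4, 0.2]
grip_width: 0.195
```

step_arm(
  commands=[0,-0.12,0,0,0,0,0,-0.3,0,0,0,0,0,-0.5,0,0,0,0,-0.1,-0.6,0.07,0,0,0,-0.3,-0.6,0.15,0,0,0,-0.55,-0.6,0.25,0,0,0,-0.8,-0.6,0.35,0,0,0,-1,-0.6,0.47,0,0,0],
)

```text
time: 6.45
tcp_pos: [0.5336, -0.153, 0.2105]
tcp_rot: [0.5, -0.5, 0.5, -0.5]
ft_force: [-0.5, -0.5, -1.0]
grip_width: 0.193
```

step_arm(
  commands=[-0.15,0,0,0,0,0,-0.35,0,0,0,0,0,-0.55,0,0,0,0,0,-0.73,0,0,0,0,0,-0.85,0,0,0,0,0,-0.923,0,0,0,0,0,-0.923,0,0,0,0,0,-0.923,0,0,0,0,0],
)

```text
time: 7.25
tcp_pos: [0.5336, -0.0169, 0.2105]
tcp_rot: [-0.5, 0.5, -0.5, 0.5]
ft_force: [0.8, 0.1, -0.4]
grip_width: 0.195
```

```bash
python3 - <<'E'
from h import *
np.set_printoptions(precision=4,suppress=True)
o=ctrl.get_obs(); print(o["time"],o["tcp_pos"],o["ft_force"],o["grip_width"])
c=cam("wrist"); save(c,"w3",k=1.3)
for q,z in [("tray",0),("tray_well",.003),("tray_front",.0345),("tray_lip",.0345),("fence",0),("pot",.003)]:
    for d in ctrl.mark_of("wrist",q)[:2]: print(q,round(d["score"],2),np.array(d["centre"]),at(c,d["centre"],z))
d=ctrl.silhouettes("wrist","tray")[0]
k=max(cv2.findContours(d["pixels"].astype(np.uint8),0,1)[0],key=cv2.contourArea)
for u in cv2.approxPolyDP(cv2.convexHull(k),4,True)[:,0]: print(u,at(c,u,.038)[:2])
E
```

```text
7.25 [ 0.5336 -0.0169  0.2105] [ 0.8098  0.149  -0.3723] 0.19547066470438004
tray 0.61 [285.6 179.5] [ 0.5638 -0.0203  0.    ]
tray_well 0.57 [253.1 176.8] [ 0.5343 -0.0169  0.003 ]
tray_front 0.71 [205.4 180.2] [ 0.4959 -0.0111  0.0345]
tray_lip 0.76 [365.6 197.8] [ 0.626  -0.0259  0.0345]
tray_lip 0.39 [282.4 181. ] [ 0.5577 -0.0117  0.0345]
fence 0.63 [ 85.5 162.5] [ 0.3848 -0.0046  0.    ]
pot 0.86 [330.6 120.1] [0.6003 0.0332 0.003 ]
[218  64] [0.5088 0.0768]
[393  86] [0.6364 0.0616]
[352 260] [ 0.6186 -0.0808]
[201 260] [ 0.4899 -0.0808]
```

View pics/w3.png

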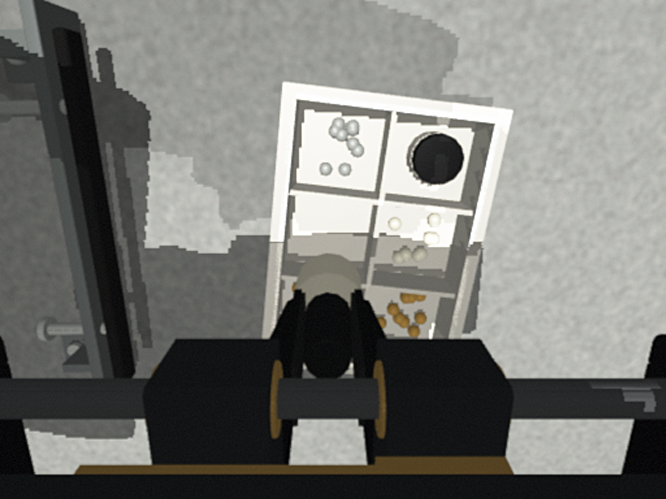

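The view agrees with the earlier fit: the bottle hangs over the well at about (0.534,-0.017). I'm lowering it and releasing.

step_arm(
  commands=[0,0.15,0,0,0,0,0,0.3,0,0,0,0,0,0.42,0,0,0,0,0,0.5,0,0,0,0,0,0.55,0,0,0,0,0,0.577,0,0,0,0,0,0.577,0,0,0,0,0,0.577,0,0,0,0],
)

```text
time: 8.45
tcp_pos: [0.5337, -0.0165, 0.1244]
tcp_rot: [-0.5, 0.5, -0.5, 0.5]
ft_force: [0.6, 0.2, 0.0]
grip_width: 0.196
```

step_arm(
  commands=[0,0,0,0,0,0,0,0,0,0,0,0,0,0,0,0,0,0,0,0,0,0,0,0,0,0,0,0,0,0,0,0,0,0,0,0,0,0,0,0,0,0,0,0,0,0,0,0],
  jaw=0.4,
)

```text
time: 9.25
tcp_pos: [0.5335, -0.0165, 0.1239]
tcp_rot: [0.5, -0.5, 0.5, -0.5]
ft_force: [0.4, -0.5, -0.6]
grip_width: 0.597
```

step_arm(
  commands=[0,-0.1,0,0,0,0,0,-0.3,0,0,0,0,0,-0.55,0,0,0,0,0,-0.7,0,0,0,0,0,-0.7,0.2,0,0,0,0,-0.7,0.5,0,0,0,0,-0.7,0.8,0,0,0,0,-0.7,1,0,0,0],
)

```text
time: 10.05
tcp_pos: [0.6857, -0.0165, 0.2289]
tcp_rot: [-0.5, 0.5, -0.5, 0.5]
ft_force: [-0.6, -0.2, 0.6]
grip_width: 0.6
```

```bash
python3 - <<'E'
from h import *
np.set_printoptions(precision=4,suppress=True)
o=ctrl.get_obs(); print(o["time"],o["tcp_pos"],o["ft_force"],o["grip_width"])
for n in ["side","scene","wrist"]:
    c=cam(n)
    if n=="side": save(c,"s4",(170,110,370,310),3)
    for q,z in [("bottle",.003),("tray_well",.003),("tray_lip",.0345),("tray_front",.0345)]:
        for d in ctrl.mark_of(n,q)[:3]: print(n,q,round(d["score"],2),np.array(d["centre"]),at(c,d["centre"],z))
d=ctrl.silhouettes("wrist","tray")[0]
k=max(cv2.findContours(d["pixels"].astype(np.uint8),0,1)[0],key=cv2.contourArea)
for u in cv2.approxPolyDP(cv2.convexHull(k),4,True)[:,0]: print(u,at(c,u,.038)[:2])
E
```

```text
10.05 [ 0.6857 -0.0165  0.2289] [-0.5664 -0.195   0.5515] 0.6003495530449804
side bottle 0.62 [258.9 196. ] [ 0.533  -0.0129  0.003 ]
side bottle 0.51 [352.6 288.1] [ 0.5074 -0.3673  0.003 ]
side bottle 0.42 [290.6 175.3] [ 0.6509 -0.0179  0.003 ]
side tray_well 0.98 [258.8 199.2] [ 0.5252 -0.0209  0.003 ]
side tray_lip 0.72 [286.5 174.1] [ 0.6245 -0.0254  0.0345]
side tray_front 0.96 [253.2 192.1] [ 0.5133 -0.0112  0.0345]
scene bottle 0.91 [117.1 261. ] [ 0.5127 -0.3651  0.003 ]
scene bottle 0.53 [259.  219.3] [ 0.5351 -0.0232  0.003 ]
scene tray_well 0.64 [262.4 217.5] [ 0.5334 -0.0131  0.003 ]
scene tray_lip 0.89 [280.1 239.1] [ 0.6334 -0.0184  0.0345]
scene tray_front 0.91 [259.3 196.8] [ 0.4942 -0.0032  0.0345]
wrist bottle 0.79 [ 97.4 170.8] [ 0.5365 -0.0159  0.003 ]
wrist tray_well 0.58 [ 94.7 168.3] [ 0.5343 -0.0134  0.003 ]
wrist tray_lip 0.7 [188.2 193.1] [ 0.6273 -0.0278  0.0345]
wrist tray_lip 0.29 [129.5 174.4] [ 0.578  -0.0109  0.0345]
wrist tray_front 0.63 [ 34. 173.] [ 0.4966 -0.0097  0.0345]
[28 66] [0.5101 0.0765]
[194  86] [0.6373 0.0617]
[186 223] [ 0.6246 -0.0544]
[150 274] [ 0.5884 -0.1054]
[ 41 267] [ 0.4888 -0.0981]
```

View pics/s4.png

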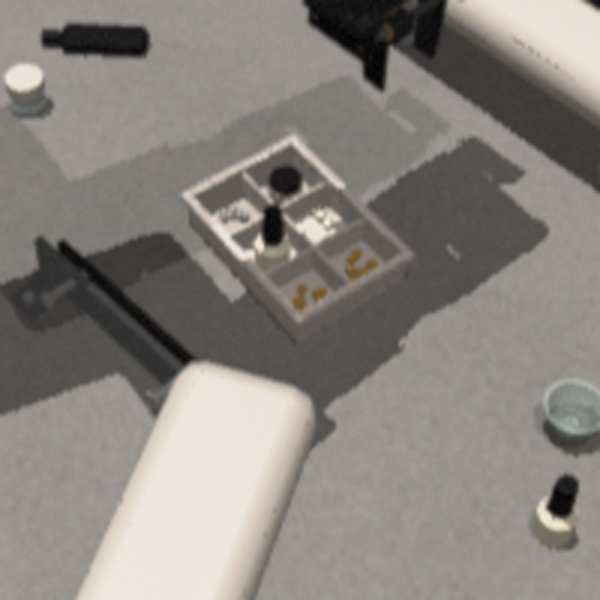

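The bottle stands upright in the near-middle compartment at crop (272,235), and the area behind the far lip is clear. Next I turn the jaws along the lip and go behind it.

step_arm(
  commands=[0,0,0,0,-0.16,0,0.03,0,-0.08,0,-0.33,0,0.06,0,-0.16,0,-0.5,0,0.087,0,-0.233,0,-0.67,0,0.087,0,-0.233,0,-0.84,0,0.087,0,-0.233,0,-1,0,0.087,0,-0.233,0,-1,0,0.087,0,-0.233,0,-1,0],
)

```text
time: 11.65
tcp_pos: [0.6486, -0.0295, 0.2289]
tcp_rot: [0.653, -0.653, 0.272, -0.272]
ft_force: [-0.3, -0.2, -0.1]
grip_width: 0.599
```

step_arm(
  commands=[0,0,0,0,-0.16,0,0,0,0,0,-0.33,0,0,0,0,0,-0.5,0,0,0,0,0,-0.67,0,0,0,0,0,-0.8,0,0,0,0,0,-0.847,0,0,0,0,0,-0.847,0,0,0,0,0,-0.847,0],
)

```text
time: 12.45
tcp_pos: [0.6486, -0.0295, 0.2289]
tcp_rot: [0.706, -0.706, 0.044, -0.044]
ft_force: [0.3, -0.2, 0.2]
grip_width: 0.597
```

```bash
python3 - <<'E'
from h import *
np.set_printoptions(precision=4,suppress=True)
o=ctrl.get_obs(); print(o["time"],o["tcp_pos"],o["q"],o["ft_force"],o["grip_width"]); print(rot(o["tcp_rot"]))
c=cam("wrist"); save(c,"w5",k=1.3)
for q,z in [("bottle",.003),("tray_lip",.0345),("tray_front",.0345),("fence",0)]:
    for d in ctrl.mark_of("wrist",q)[:2]: print(q,round(d["score"],2),np.array(d["centre"]),at(c,d["centre"],z))
for q,z in [("tray",.038),("fence",.044)]:
  for d in ctrl.silhouettes("wrist",q)[:1]:
    k=max(cv2.findContours(d["pixels"].astype(np.uint8),0,1)[0],key=cv2.contourArea)
    for u in cv2.approxPolyDP(cv2.convexHull(k),3,True)[:,0]: print(q,u,at(c,u,z)[:2])
E
```

```text
12.45 [ 0.6486 -0.0295  0.2289] [-0.1472  0.5888  1.5626  0.      0.9901 -1.5947] [ 0.2691 -0.1551  0.1614] 0.5971015713093546
[[ 0.9924  0.0001  0.123 ]
 [-0.123   0.      0.9924]
 [ 0.     -1.      0.    ]]
bottle 0.94 [250.8  38.9] [ 0.5317 -0.0173  0.003 ]
bottle 0.72 [253.9  42.4] [ 0.5347 -0.0151  0.003 ]
tray_lip 0.69 [251.8 155.7] [ 0.6251 -0.028   0.0345]
tray [374   0] [0.5204 0.075 ]
tray [360 157] [0.6365 0.0611]
tray [146 157] [ 0.6147 -0.1153]
tray [130   0] [ 0.4985 -0.1021]
```

View pics/w5.png

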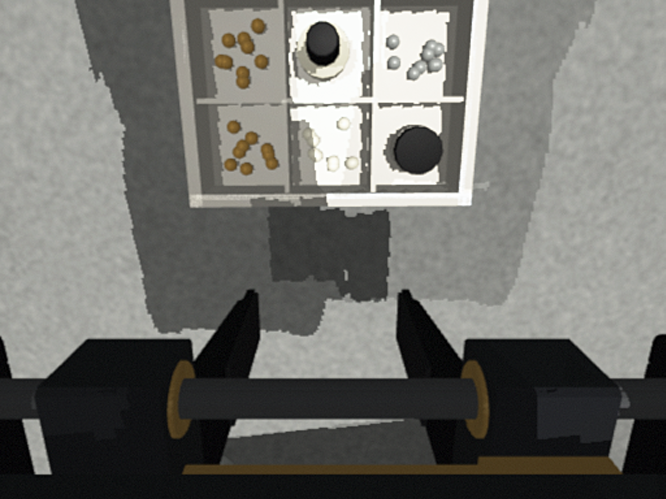

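The view shows the tray lip edge along row 157, parallel to the jaws, with the tips about 20 mm behind it and centred. Descending behind the lip.

step_arm(
  commands=[0,0.2,0,0,0,0,0,0.4,0,0,0,0,0,0.58,0,0,0,0,0,0.72,0,0,0,0,0,0.82,0,0,0,0,0,0.88,0,0,0,0,0,0.903,0,0,0,0,0,0.903,0,0,0,0],
)

```text
time: 13.6
tcp_pos: [0.6487, -0.0295, 0.0937]
tcp_rot: [-0.706, 0.706, -0.042, 0.043]
ft_force: [-0.1, 0.7, 0.8]
grip_width: 0.599
```

step_arm(
  commands=[-0.02,0,0,0,0,0,-0.04,0,0,0,0,0,-0.06,0,0,0,0,0,-0.08,0,0,0,0,0,-0.1,0,0,0,0,0,-0.12,0,0,0,0,0,-0.14,0,0,0,0,0,-0.14,0,0,0,0,0],
)

```text
time: 14.4
tcp_pos: [0.6279, -0.0271, 0.094]
tcp_rot: [-0.706, 0.706, -0.042, 0.043]
ft_force: [3.6, -0.4, 3.7]
grip_width: 0.601
```

```bash
python3 - <<'E'
from h import *
np.set_printoptions(precision=4,suppress=True)
for i in range(3):
    c=cam("wrist") if i else cam("side")
    if i==0: save(c,"s6",(200,120,350,250),5)
    o=ctrl.get_obs(); print(o["time"],o["tcp_pos"],o["ft_force"],o["moment"])
d=ctrl.silhouettes("wrist","tray")[0]
k=max(cv2.findContours(d["pixels"].astype(np.uint8),0,1)[0],key=cv2.contourArea)
for u in cv2.approxPolyDP(cv2.convexHull(k),3,True)[:,0]: print(u,at(c,u,.038)[:2])
for d in ctrl.mark_of("wrist","bottle")[:2]: print(d["score"],at(c,d["centre"],.003))
E
```

```text
14.45 [ 0.6279 -0.027   0.0939] [3.9083 0.1727 1.8645] [ 0.0152 -0.6349  0.0234]
14.5 [ 0.6279 -0.0271  0.0937] [ 3.3834 -0.975   2.7144] [ 0.0354 -0.6719  0.0148]
14.55 [ 0.6279 -0.0271  0.0937] [ 4.0679 -1.2162  3.3456] [ 0.0165 -0.6633 -0.0311]
[489   0] [0.5264 0.0749]
[445 240] [0.6259 0.0626]
[ 63 239] [ 0.6042 -0.114 ]
[21  0] [ 0.505 -0.102]
0.96 [ 0.5203 -0.0165  0.003 ]
```

View pics/s6.png

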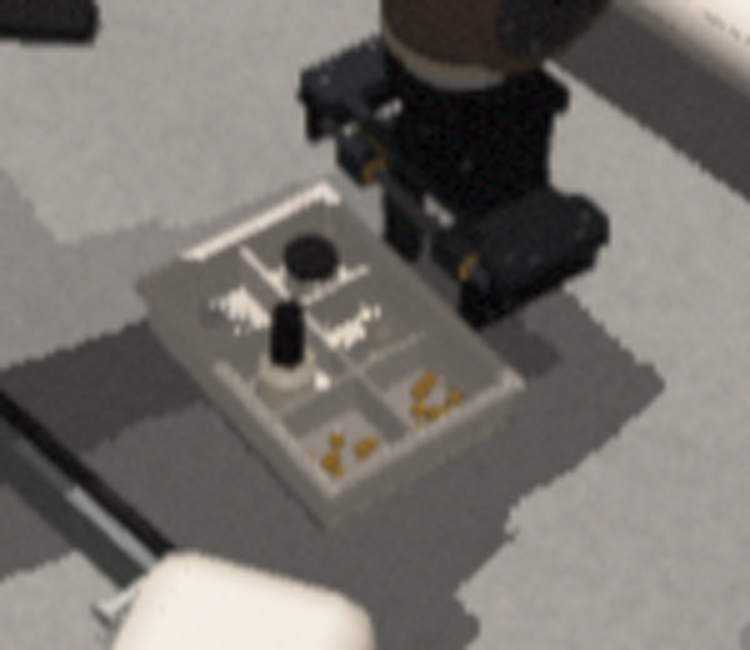

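The side view shows both fingers behind the far lip (crop (400,230) and (480,300)), with the tray moving straight and the bottle upright at (285,340). The drag friction is about 4 N. I'm dragging on while squaring the yaw.

step_arm(
  commands=[-0.02,0,-0.002,0,-0.02,0,-0.05,0,-0.006,0,-0.04,0,-0.085,0,-0.01,0,-0.065,0,-0.12,0,-0.015,0,-0.09,0,-0.155,0,-0.019,0,-0.115,0,-0.19,0,-0.024,0,-0.135,0,-0.22,0,-0.027,0,-0.157,0,-0.24,0,-0.03,0,-0.157,0],
)

```text
time: 15.45
tcp_pos: [0.5914, -0.027, 0.0936]
tcp_rot: [0.707, -0.707, -0.001, 0.001]
ft_force: [4.6, 1.0, 3.1]
grip_width: 0.598
```

step_arm(
  commands=[-0.02,0,0,0,0,0,-0.04,0,0,0,0,0,-0.06,0,0,0,0,0,-0.08,0,0,0,0,0,-0.1,0,0,0,0,0,-0.12,0,0,0,0,0,-0.13,0,0,0,0,0,-0.13,0,0,0,0,0],
)

```text
time: 16.25
tcp_pos: [0.5718, -0.0272, 0.0935]
tcp_rot: [-0.707, 0.707, 0.001, -0.001]
ft_force: [4.4, 0.5, 2.9]
grip_width: 0.599
```

```bash
cat > t.py <<'E'
from h import *
np.set_printoptions(precision=4,suppress=True)
c=cam("wrist"); o=ctrl.get_obs(); print(o["time"],o["tcp_pos"],o["ft_force"],o["moment"]); print(rot(o["tcp_rot"])[0])
d=ctrl.silhouettes("wrist","tray")[0]
k=max(cv2.findContours(d["pixels"].astype(np.uint8),0,1)[0],key=cv2.contourArea)
for u in cv2.approxPolyDP(cv2.convexHull(k),3,True)[:,0]: print(u,at(c,u,.038)[:2])
for n in ["side","scene"]:
    c=cam(n)
    for q,z in [("bottle",.003),("tray_lip",.0345),("tray_front",.0345),("fence",0)]:
        for d in ctrl.mark_of(n,q)[:1]: print(n,q,round(d["score"],2),at(c,d["centre"],z))
E
python3 t.py
```

```text
16.3 [ 0.5718 -0.0272  0.0934] [ 3.8577 -0.2791  2.052 ] [ 0.0477 -0.5607 -0.0328]
[ 1.     -0.0005 -0.0031]
[490   0] [0.4584 0.0618]
[445 240] [0.5585 0.0614]
[ 63 239] [ 0.5587 -0.1162]
[21  0] [ 0.459  -0.1166]
side bottle 0.71 [ 0.4594 -0.0335  0.003 ]
side tray_lip 0.87 [ 0.5599 -0.0281  0.0345]
side tray_front 0.92 [ 0.4371 -0.0178  0.0345]
side fence 0.98 [ 0.3822 -0.0054  0.    ]
scene bottle 0.55 [ 0.5089 -0.3706  0.003 ]
scene tray_lip 0.96 [ 0.5609 -0.0251  0.0345]
scene tray_front 0.57 [ 0.4271 -0.017   0.0345]
scene fence 0.77 [ 0.3823  0.0003 -0.    ]
```

The tray is square, with its front at x≈0.429. The bar can only be between about 0.392 and 0.409, so a further 14 mm is safe. After that I'll feel for it in small steps.

step_arm(
  commands=[-0.012,0,0,0,0,0,-0.025,0,0,0,0,0,-0.04,0,0,0,0,0,-0.055,0,0,0,0,0,-0.068,0,0,0,0,0,-0.08,0,0,0,0,0,-0.088,0,0,0,0,0,-0.093,0,0,0,0,0],
)

```text
time: 17.65
tcp_pos: [0.5578, -0.0272, 0.0934]
tcp_rot: [0.707, -0.707, -0.001, 0.001]
ft_force: [1.8, -0.6, -1.5]
grip_width: 0.601
```

step_arm(
  commands=[-0.002,0,0,0,0,0,-0.004,0,0,0,0,0,-0.006,0,0,0,0,0,-0.008,0,0,0,0,0,-0.01,0,0,0,0,0,-0.012,0,0,0,0,0,-0.014,0,0,0,0,0,-0.016,0,0,0,0,0],
)

```text
time: 18.45
tcp_pos: [0.5556, -0.0273, 0.0935]
tcp_rot: [-0.707, 0.707, 0.001, -0.001]
ft_force: [1.6, -0.1, -1.8]
grip_width: 0.605
```

step_arm(
  commands=[-0.002,0.002,0,0,0,0,-0.004,0.002,0,0,0,0,-0.006,0.002,0,0,0,0,-0.008,0.002,0,0,0,0,-0.01,0.002,0,0,0,0,-0.012,0.002,0,0,0,0,-0.014,0.002,0,0,0,0,-0.016,0.002,0,0,0,0],
)

```text
time: 19.25
tcp_pos: [0.5534, -0.0273, 0.0934]
tcp_rot: [-0.707, 0.707, 0.001, -0.001]
ft_force: [5.0, -0.2, 2.1]
grip_width: 0.601
```

step_arm(
  commands=[-0.001,0,0,0,0,0,-0.002,0,0,0,0,0,-0.003,0,0,0,0,0,-0.004,0,0,0,0,0,-0.005,0,0,0,0,0,-0.006,0,0,0,0,0,-0.007,0,0,0,0,0,-0.007,0,0,0,0,0],
)

```text
time: 20.05
tcp_pos: [0.5524, -0.0273, 0.0934]
tcp_rot: [-0.707, 0.707, 0.001, -0.001]
ft_force: [4.5, -0.1, 2.5]
grip_width: 0.603
```

```bash
python3 t.py
```

```text
20.1 [ 0.5523 -0.0273  0.0933] [ 5.3354 -0.3223  2.4099] [ 0.1404 -0.8826 -0.0605]
[ 1.      0.0007 -0.0031]
[491   0] [0.4391 0.0619]
[445 241] [0.5396 0.0613]
[ 63 240] [ 0.5398 -0.1164]
[21  0] [ 0.4396 -0.1166]
side bottle 0.68 [ 0.5067 -0.3713  0.003 ]
side tray_lip 0.75 [ 0.5411 -0.028   0.0345]
side tray_front 0.7 [ 0.4092 -0.0234  0.0345]
side fence 0.66 [ 0.3794 -0.0002  0.    ]
scene bottle 0.68 [ 0.516  -0.3664  0.003 ]
scene tray_lip 0.66 [ 0.5375 -0.0228  0.0345]
scene tray_front 0.78 [ 0.4056 -0.0165  0.0345]
scene fence 0.74 [0.3783 0.0007 0.    ]
```

step_arm(
  commands=[-0.0015,0,0,0,0,0,-0.003,0,0,0,0,0,-0.0045,0,0,0,0,0,-0.006,0,0,0,0,0,-0.0075,0,0,0,0,0,-0.009,0,0,0,0,0,-0.009,0,0,0,0,0,-0.009,0,0,0,0,0],
)

```text
time: 21.45
tcp_pos: [0.551, -0.0273, 0.0933]
tcp_rot: [-0.707, 0.707, 0.001, -0.001]
ft_force: [5.1, -0.4, 3.8]
grip_width: 0.6
```

step_arm(
  commands=[-0.0015,0,0,0,0,0,-0.003,0,0,0,0,0,-0.0045,0,0,0,0,0,-0.006,0,0,0,0,0,-0.0075,0,0,0,0,0,-0.009,0,0,0,0,0,-0.009,0,0,0,0,0,-0.009,0,0,0,0,0],
)

```text
time: 22.25
tcp_pos: [0.5497, -0.0273, 0.0934]
tcp_rot: [-0.707, 0.707, 0.001, -0.001]
ft_force: [5.5, -0.3, 3.1]
grip_width: 0.603
```

step_arm(
  commands=[-0.0015,0,0,0,0,0,-0.003,0,0,0,0,0,-0.0045,0,0,0,0,0,-0.006,0,0,0,0,0,-0.0075,0,0,0,0,0,-0.009,0,0,0,0,0,-0.009,0,0,0,0,0,-0.009,0,0,0,0,0],
)

```text
time: 23.05
tcp_pos: [0.5483, -0.0273, 0.0934]
tcp_rot: [-0.707, 0.707, 0.001, -0.001]
ft_force: [4.3, 0.4, 3.2]
grip_width: 0.6
```

step_arm(
  commands=[-0.0015,0,0,0,0,0,-0.003,0,0,0,0,0,-0.0045,0,0,0,0,0,-0.006,0,0,0,0,0,-0.0075,0,0,0,0,0,-0.009,0,0,0,0,0,-0.009,0,0,0,0,0,-0.009,0,0,0,0,0],
)

```text
time: 23.85
tcp_pos: [0.547, -0.0273, 0.0934]
tcp_rot: [-0.707, 0.707, 0.001, -0.001]
ft_force: [4.4, 0.3, 3.3]
grip_width: 0.598
```

step_arm(
  commands=[-0.0015,0,0,0,0,0,-0.003,0,0,0,0,0,-0.0045,0,0,0,0,0,-0.006,0,0,0,0,0,-0.0075,0,0,0,0,0,-0.009,0,0,0,0,0,-0.009,0,0,0,0,0,-0.009,0,0,0,0,0],
)

```text
time: 24.65
tcp_pos: [0.5456, -0.0273, 0.0933]
tcp_rot: [-0.707, 0.707, 0.001, -0.001]
ft_force: [4.3, -0.4, 3.2]
grip_width: 0.6
```

step_arm(
  commands=[-0.0015,0,0,0,0,0,-0.003,0,0,0,0,0,-0.0045,0,0,0,0,0,-0.006,0,0,0,0,0,-0.0075,0,0,0,0,0,-0.009,0,0,0,0,0,-0.009,0,0,0,0,0,-0.009,0,0,0,0,0],
)

```text
time: 25.45
tcp_pos: [0.5442, -0.0273, 0.0933]
tcp_rot: [-0.707, 0.707, 0.001, -0.001]
ft_force: [5.6, 0.4, 3.1]
grip_width: 0.597
```

step_arm(
  commands=[-0.0015,0,0,0,0,0,-0.003,0,0,0,0,0,-0.0045,0,0,0,0,0,-0.006,0,0,0,0,0,-0.0075,0,0,0,0,0,-0.0075,0,0,0,0,0,-0.0075,0,0,0,0,0,-0.0075,0,0,0,0,0],
)

```text
time: 26.25
tcp_pos: [0.5431, -0.0273, 0.0934]
tcp_rot: [-0.707, 0.707, 0.001, -0.001]
ft_force: [5.4, 0.4, 2.6]
grip_width: 0.6
```

step_arm(
  commands=[-0.0015,0,0,0,0,0,-0.003,0,0,0,0,0,-0.0045,0,0,0,0,0,-0.006,0,0,0,0,0,-0.0075,0,0,0,0,0,-0.0075,0,0,0,0,0,-0.0075,0,0,0,0,0,-0.0075,0,0,0,0,0],
)

```text
time: 27.05
tcp_pos: [0.542, -0.0274, 0.0933]
tcp_rot: [-0.707, 0.707, 0.001, -0.001]
ft_force: [4.2, -0.8, 3.2]
grip_width: 0.6
```

```bash
python3 t.py; python3 -c "
from h import *
save(cam('side'),'s7',(170,120,320,250),5)"
```

```text
27.1 [ 0.542  -0.0274  0.0933] [ 4.2006 -0.833   4.1018] [ 0.1733 -0.9226 -0.0144]
[ 1.      0.0007 -0.0031]
[490   0] [0.4287 0.0615]
[446 240] [0.5286 0.0616]
[ 63 239] [ 0.5288 -0.1163]
[22  0] [ 0.4292 -0.1162]
side bottle 0.7 [ 0.4246 -0.0284  0.003 ]
side tray_lip 0.62 [ 0.5313 -0.0345  0.0345]
side tray_front 0.9 [ 0.4015 -0.0254  0.0345]
side fence 0.78 [0.3731 0.0003 0.    ]
scene bottle 0.62 [ 0.5115 -0.3573  0.003 ]
scene tray_lip 0.64 [ 0.5329 -0.0182  0.0345]
scene tray_front 0.34 [ 0.4956 -0.0338  0.0345]
scene fence 0.69 [0.3766 0.0026 0.    ]
```

View pics/s7.png

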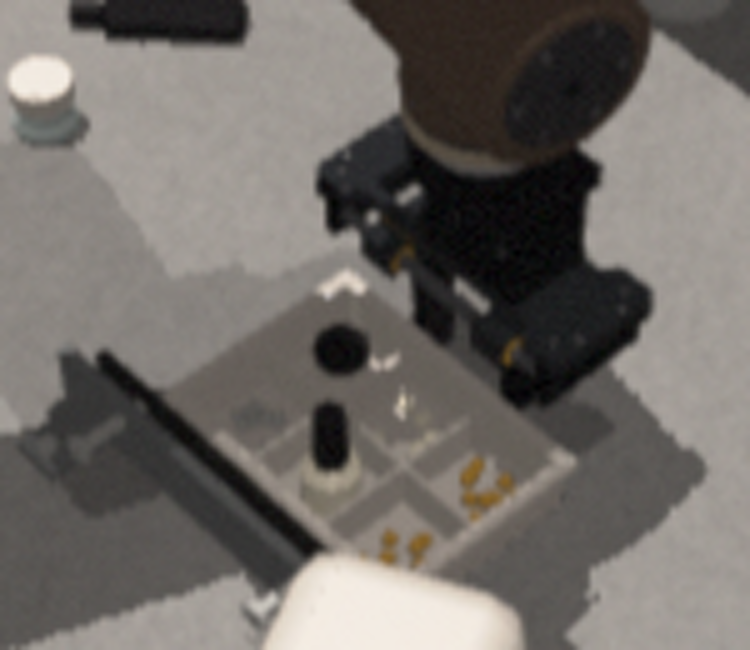

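The tray's near rim is almost at the bar, with the two edges adjacent from (190,400) to (330,540). The bottle is upright, and the force so far is only sliding friction (4–5 N).

step_arm(
  commands=[-0.001,0,0,0,0,0,-0.002,0,0,0,0,0,-0.003,0,0,0,0,0,-0.004,0,0,0,0,0,-0.005,0,0,0,0,0,-0.006,0,0,0,0,0,-0.006,0,0,0,0,0,-0.006,0,0,0,0,0],
)

```text
time: 28.5
tcp_pos: [0.5411, -0.0274, 0.0933]
tcp_rot: [-0.707, 0.707, 0.001, -0.001]
ft_force: [4.5, -0.5, 1.9]
grip_width: 0.599
```

step_arm(
  commands=[-0.001,0,0,0,0,0,-0.002,0,0,0,0,0,-0.003,0,0,0,0,0,-0.004,0,0,0,0,0,-0.005,0,0,0,0,0,-0.006,0,0,0,0,0,-0.006,0,0,0,0,0,-0.006,0,0,0,0,0],
)

```text
time: 29.3
tcp_pos: [0.5402, -0.0274, 0.0933]
tcp_rot: [-0.707, 0.707, 0.001, -0.001]
ft_force: [6.1, 0.1, 2.8]
grip_width: 0.598
```

step_arm(
  commands=[-0.001,0,0,0,0,0,-0.002,0,0,0,0,0,-0.003,0,0,0,0,0,-0.004,0,0,0,0,0,-0.004,0,0,0,0,0,-0.004,0,0,0,0,0,-0.004,0,0,0,0,0,-0.004,0,0,0,0,0],
)

```text
time: 30.1
tcp_pos: [0.5398, -0.0274, 0.0934]
tcp_rot: [-0.707, 0.707, 0.002, -0.001]
ft_force: [6.5, 0.6, 2.8]
grip_width: 0.6
```

step_arm(
  commands=[-0.001,0,0,0,0,0,-0.002,0,0,0,0,0,-0.003,0,0,0,0,0,-0.003,0,0,0,0,0,-0.003,0,0,0,0,0,-0.003,0,0,0,0,0,-0.003,0,0,0,0,0,-0.003,0,0,0,0,0],
)

```text
time: 30.9
tcp_pos: [0.5397, -0.0273, 0.0934]
tcp_rot: [-0.707, 0.707, 0.002, -0.0]
ft_force: [7.6, 1.1, 0.4]
grip_width: 0.602
```

```bash
cat > m.py <<'E'
from h import *
np.set_printoptions(precision=4,suppress=True)
for i in range(2):
    c=cam("wrist"); o=ctrl.get_obs(); print(o["time"],o["tcp_pos"],o["ft_force"],o["moment"],rot(o["tcp_rot"])[0])
E
python3 m.py
```

```text
30.95 [ 0.5397 -0.0273  0.0934] [8.0265 0.5233 0.8826] [ 0.3433 -1.3702  0.0812] [ 1.      0.0021 -0.0032]
31.0 [ 0.5397 -0.0273  0.0934] [7.2716 1.4688 0.8343] [ 0.3854 -1.3638  0.0566] [ 1.      0.0021 -0.0032]
```

Contact: the arm has stopped against the bar and the force is climbing. Pressing on in small steps.

step_arm(
  commands=[-0.001,0,0,0,0,0,-0.002,0,0,0,0,0,-0.003,0,0,0,0,0,-0.004,0,0,0,0,0,-0.004,0,0,0,0,0,-0.004,0,0,0,0,0,-0.004,0,0,0,0,0,-0.004,0,0,0,0,0],
)

```text
time: 31.8
tcp_pos: [0.5395, -0.0273, 0.0934]
tcp_rot: [-0.707, 0.707, 0.002, -0.0]
ft_force: [9.6, 2.1, -0.0]
grip_width: 0.597
```

step_arm(
  commands=[-0.001,0,0,0,0,0,-0.002,0,0,0,0,0,-0.003,0,0,0,0,0,-0.004,0,0,0,0,0,-0.004,0,0,0,0,0,-0.004,0,0,0,0,0,-0.004,0,0,0,0,0,-0.004,0,0,0,0,0],
)

```text
time: 32.6
tcp_pos: [0.5393, -0.0272, 0.0934]
tcp_rot: [-0.707, 0.707, 0.003, 0.0]
ft_force: [11.6, 3.4, -0.6]
grip_width: 0.601
```

```bash
python3 m.py; python3 - <<'E'
from h import *
np.set_printoptions(precision=4,suppress=True)
c=cam("wrist")
d=ctrl.silhouettes("wrist","tray")[0]
k=max(cv2.findContours(d["pixels"].astype(np.uint8),0,1)[0],key=cv2.contourArea)
for u in cv2.approxPolyDP(cv2.convexHull(k),3,True)[:,0]: print(u,at(c,u,.038)[:2])
E
```

```text
32.65 [ 0.5393 -0.0272  0.0934] [11.6003  3.2496 -1.9482] [ 0.8061 -2.1043  0.143 ] [ 1.      0.0041 -0.0035]
32.7 [ 0.5393 -0.0272  0.0935] [11.5093  4.4836 -1.6582] [ 0.8587 -2.1108  0.1441] [ 1.      0.0041 -0.0035]
[490   0] [0.4262 0.0614]
[446 240] [0.5261 0.0618]
[ 63 240] [ 0.5269 -0.1163]
[20  0] [ 0.4268 -0.1167]
```

The sideways force suggests the tray is swinging square about its right near corner while the fingers stick to the lip. I'll help it with a small +yaw, a sideways ease and a slight lowering.

step_arm(
  commands=[0,0.001,0.001,0,-0.005,0,0,0.002,0.003,0,-0.01,0,0,0.002,0.005,0,-0.015,0,0,0.002,0.006,0,-0.02,0,0,0.002,0.006,0,-0.022,0,0,0.002,0.006,0,-0.022,0,0,0.002,0.006,0,-0.022,0,0,0.002,0.006,0,-0.022,0],
)

```text
time: 33.6
tcp_pos: [0.5388, -0.0263, 0.0933]
tcp_rot: [-0.707, 0.707, 0.008, -0.006]
ft_force: [9.3, 2.9, 2.9]
grip_width: 0.601
```

```bash
python3 m.py; python3 - <<'E'
from h import *
np.set_printoptions(precision=4,suppress=True)
c=cam("wrist")
d=ctrl.silhouettes("wrist","tray")[0]
k=max(cv2.findContours(d["pixels"].astype(np.uint8),0,1)[0],key=cv2.contourArea)
for u in cv2.approxPolyDP(cv2.convexHull(k),3,True)[:,0]: print(u,at(c,u,.038)[:2])
save(cam('scene'),'s8',(180,140,300,250),6)
E
```

```text
33.65 [ 0.5388 -0.0263  0.0933] [8.6765 2.6733 3.87  ] [ 0.7753 -1.5738 -0.3192] [ 0.9998  0.0031 -0.0195]
33.7 [ 0.5388 -0.0263  0.0933] [9.8876 4.0154 3.6911] [ 0.7347 -1.5033 -0.3426] [ 0.9998  0.0031 -0.0195]
[492   0] [0.4242 0.0613]
[446 241] [0.5246 0.0626]
[ 63 239] [ 0.5272 -0.1154]
[21  0] [ 0.4277 -0.1171]
```

View pics/s8.png

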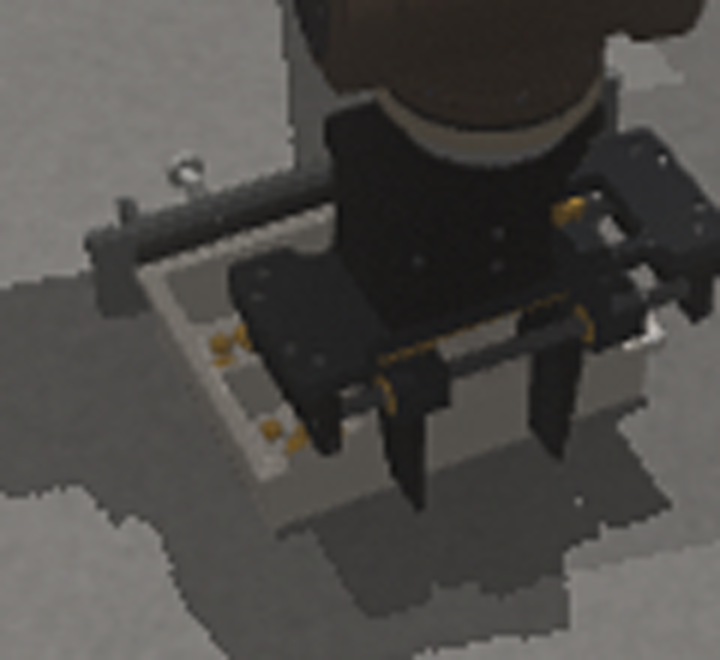

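The right end of the rim is at the bar, and the tray followed the turn while the force fell, so the fence is yawed slightly positive. I'm turning a little further.

step_arm(
  commands=[0,0,0.001,0,-0.005,0,0,0,0.003,0,-0.01,0,0,0,0.005,0,-0.015,0,0,0,0.006,0,-0.02,0,0,0,0.006,0,-0.022,0,0,0,0.006,0,-0.022,0,0,0,0.006,0,-0.022,0,0,0,0.006,0,-0.022,0],
)

```text
time: 34.65
tcp_pos: [0.5392, -0.0259, 0.0934]
tcp_rot: [-0.707, 0.707, 0.015, -0.011]
ft_force: [10.2, -0.6, 2.4]
grip_width: 0.603
```

```bash
cat >> m.py <<'E'
c=cam("wrist")
d=ctrl.silhouettes("wrist","tray")[0]
k=max(cv2.findContours(d["pixels"].astype(np.uint8),0,1)[0],key=cv2.contourArea)
for u in cv2.approxPolyDP(cv2.convexHull(k),3,True)[:,0]: print(u,at(c,u,.038)[:2])
E
python3 m.py
```

```text
34.7 [ 0.5392 -0.0259  0.0934] [10.77   -1.8121  1.9649] [ 0.0751 -1.833  -0.329 ] [ 0.9993  0.0043 -0.0367]
34.75 [ 0.5392 -0.0259  0.0934] [10.8034 -0.8221  1.1532] [ 0.0416 -1.8047 -0.2858] [ 0.9993  0.0043 -0.0367]
[496   0] [0.4232 0.0612]
[445 243] [0.5246 0.0624]
[ 62 235] [ 0.5273 -0.1154]
[25  0] [ 0.4297 -0.1171]
```

The tray stayed at +0.9° while the tool turned on to 2.1°, so the rim is now flush with the bar. I'm turning the tool back to match and bringing the pull up towards 12.5 N total.

step_arm(
  commands=[0,0,0,0,0.005,0,0,0,0,0,0.01,0,0,0,0,0,0.016,0,-0.001,0,0,0,0.022,0,-0.002,0,0,0,0.022,0,-0.003,0,0,0,0.022,0,-0.003,0,0,0,0.022,0,-0.003,0,0,0,0.022,0],
)

```text
time: 35.65
tcp_pos: [0.5387, -0.026, 0.0934]
tcp_rot: [-0.707, 0.707, 0.008, -0.005]
ft_force: [10.1, -2.4, 2.1]
grip_width: 0.596
```

```bash
python3 m.py
```

```text
35.7 [ 0.5387 -0.026   0.0934] [ 9.8611 -3.2671  2.4517] [-0.2266 -1.6659 -0.2581] [ 0.9998  0.0041 -0.0196]
35.75 [ 0.5387 -0.026   0.0934] [10.0705 -2.3256  2.5106] [-0.245  -1.7146 -0.2873] [ 0.9998  0.0041 -0.0196]
[492   0] [0.4242 0.0615]
[444 241] [0.5246 0.0619]
[ 63 239] [ 0.5273 -0.1152]
[21  0] [ 0.4277 -0.1169]
```

step_arm(
  commands=[-0.001,0,-0.001,0,0,0,-0.002,0,-0.003,0,0,0,-0.003,0,-0.004,0,0,0,-0.004,0,-0.004,0,0,0,-0.005,0,-0.004,0,0,0,-0.005,0,-0.004,0,0,0,-0.005,0,-0.004,0,0,0,-0.005,0,-0.004,0,0,0],
)

```text
time: 36.65
tcp_pos: [0.5385, -0.0262, 0.0934]
tcp_rot: [-0.707, 0.707, 0.009, -0.005]
ft_force: [13.9, 2.9, 1.9]
grip_width: 0.6
```

```bash
python3 m.py
```

```text
36.7 [ 0.5385 -0.0262  0.0934] [12.9572  2.5588  0.6409] [ 0.6974 -2.3198 -0.4428] [ 0.9998  0.0055 -0.0191]
36.75 [ 0.5385 -0.0262  0.0934] [13.3226  2.8242  0.5701] [ 0.6935 -2.3499 -0.4187] [ 0.9998  0.0056 -0.0191]
[491   0] [0.4242 0.0609]
[446 240] [0.524  0.0626]
[106 242] [ 0.5282 -0.0955]
[ 62 238] [ 0.5266 -0.1157]
[21  0] [ 0.4276 -0.1169]
```

About 13 N total less roughly 4 N friction leaves about 9 N on the bar, and the tray yaw does not change under load. Holding.

step_arm(
  commands=[0,0,0,0,0,0,0,0,0,0,0,0,0,0,0,0,0,0,0,0,0,0,0,0,0,0,0,0,0,0,0,0,0,0,0,0,0,0,0,0,0,0,0,0,0,0,0,0],
)

```text
time: 37.65
tcp_pos: [0.5385, -0.0262, 0.0934]
tcp_rot: [-0.707, 0.707, 0.009, -0.005]
ft_force: [13.0, 3.4, 0.2]
grip_width: 0.596
```

step_arm(
  commands=[0,0,0,0,0,0,0,0,0,0,0,0,0,0,0,0,0,0,0,0,0,0,0,0,0,0,0,0,0,0,0,0,0,0,0,0,0,0,0,0,0,0,0,0,0,0,0,0],
)

```text
time: 38.45
tcp_pos: [0.5386, -0.0262, 0.0935]
tcp_rot: [-0.707, 0.707, 0.009, -0.005]
ft_force: [13.1, 3.1, 1.1]
grip_width: 0.6
```

step_arm(
  commands=[0.005,0,0,0,0,0,0.012,0,0,0,0,0,0.03,0,0,0,0,0,0.06,0,0,0,0,0,0.09,0,0,0,0,0,0.12,0,0,0,0,0,0.15,0,0,0,0,0,0.16,0,0,0,0,0],
)

```text
time: 39.25
tcp_pos: [0.561, -0.0257, 0.0928]
tcp_rot: [-0.707, 0.707, 0.007, -0.007]
ft_force: [-0.2, 0.6, -0.3]
grip_width: 0.598
```

step_arm(
  commands=[0,-0.1,0,0,0,0,0,-0.25,0,0,0,0,0,-0.5,0,0,0,0,0,-0.75,0,0,0,0,0,-1,0,0,0,0,0,-1,0,0,0,0,0,-1,0,0,0,0,0,-1,0,0,0,0],
)

```text
time: 40.05
tcp_pos: [0.5601, -0.0256, 0.2418]
tcp_rot: [0.707, -0.707, -0.007, 0.008]
ft_force: [0.5, -0.0, -1.1]
grip_width: 0.6
```

step_arm(
  commands=[0.1,0,0,0,0,0,0.3,0,0,0,0,0,0.5,0,0,0,0,0,0.7,0,0,0,0,0,0.7,0,0,0,0,0,0.7,0,0,0,0,0,0.7,0,0,0,0,0,0.7,0,0,0,0,0],
)

```text
time: 40.85
tcp_pos: [0.6648, -0.0235, 0.2427]
tcp_rot: [0.707, -0.707, -0.007, 0.007]
ft_force: [1.5, -0.1, -0.0]
grip_width: 0.601
```

```bash
python3 m.py; python3 - <<'E'
from h import *
np.set_printoptions(precision=4,suppress=True)
for n in ["wrist","side","scene"]:
    c=cam(n)
    for q,z in [("bottle",.003),("tray_well",.003),("tray",0),("tray_front",.0345),("fence",0),("jar",0),("dish",0),("tube",0)]:
        for d in ctrl.mark_of(n,q)[:2]: print(n,q,round(d["score"],2),np.array(d["centre"]),at(c,d["centre"],z))
    if n=="scene": save(c,"s9",(160,130,320,260),5)
E
```

```text
40.9 [ 0.6649 -0.0236  0.243 ] [ 0.0957 -0.1776  0.1279] [ 0.1819 -0.0434  0.0208] [ 0.9998 -0.0002 -0.0203]
40.95 [ 0.665  -0.0236  0.2431] [-0.0784  0.2777  0.7023] [ 0.1338 -0.03   -0.0139] [ 0.9998  0.0001 -0.0203]
[370   3] [0.5222 0.0631]
[366  10] [0.5272 0.0606]
[352  11] [0.5281 0.0499]
[139   8] [ 0.5294 -0.1149]
[136   0] [ 0.5238 -0.1168]
side bottle 0.84 [353. 291.] [ 0.5023 -0.3729  0.003 ]
side bottle 0.56 [233.8 218.8] [ 0.4316 -0.0251  0.003 ]
side tray_well 0.73 [233.6 222. ] [ 0.4244 -0.0326  0.003 ]
side tray 0.66 [242.1 214.6] [ 0.4584 -0.0278  0.    ]
side tray_front 0.59 [225.9 220.2] [ 0.3995 -0.033   0.0345]
side fence 0.97 [211.8 225.3] [ 0.3766 -0.0007  0.    ]
side fence 0.29 [237.1 195.9] [0.4905 0.0293 0.    ]
side jar 0.52 [177.4 142.8] [0.4922 0.3057 0.    ]
side dish 0.65 [359.9 253.4] [ 0.5968 -0.3163  0.    ]
side tube 0.85 [205.3 127.7] [0.5961 0.3011 0.    ]
scene bottle 0.53 [116.4 260. ] [ 0.5093 -0.3658  0.003 ]
scene bottle 0.47 [239.3 194.7] [ 0.439  -0.0324  0.003 ]
scene tray_well 0.64 [243.6 194.3] [ 0.4424 -0.0219  0.003 ]
scene tray_well 0.63 [240.1 178.3] [ 0.385  -0.0058  0.003 ]
scene tray 0.69 [246.8 197.4] [ 0.4531 -0.0179 -0.    ]
scene tray_front 0.62 [238.3 172.2] [ 0.3924 -0.0139  0.0345]
scene fence 0.92 [240.5 178.9] [ 0.3847 -0.0046 -0.    ]
scene jar 0.62 [358.9 170.7] [ 0.4897  0.2993 -0.    ]
scene dish 0.87 [152.9 284.8] [ 0.6051 -0.3114  0.    ]
scene tube 0.61 [389.3 192.8] [0.5931 0.3237 0.    ]
```

View pics/s9.png

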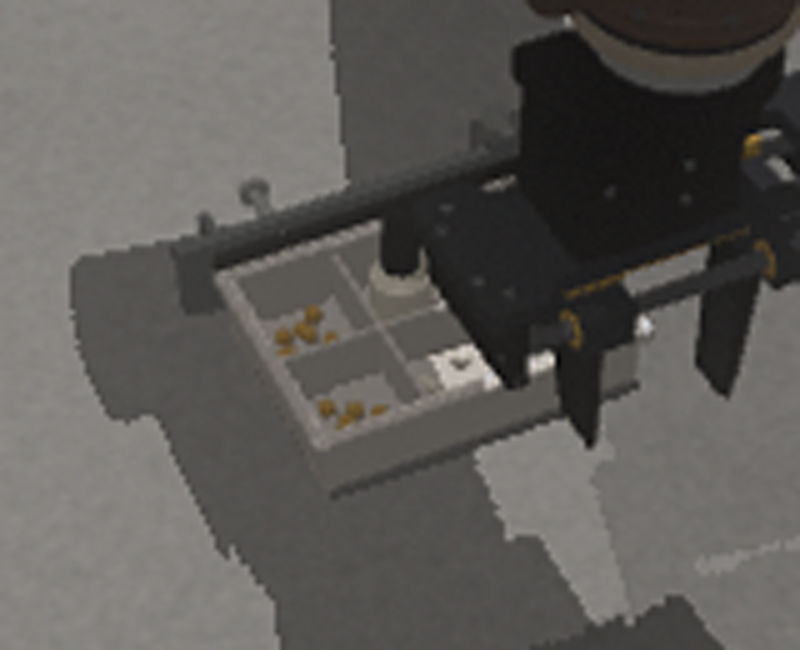

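The picture shows the tray rim on the bar, the bottle upright in its compartment, and the gripper clear above. Handing in.

```bash
python3 -c "
from plant import ctrl
o=ctrl.get_obs(); print(o['time'],o['ft_force'],abs(o['qvel']).max()); print(ctrl.hand_in())"
```

```text
42.4 [0.20291507 0.1023911  0.7938042 ] 0.0010163560619168015
the job is handed in; nothing more can be done
None
```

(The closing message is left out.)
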